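# Pry open the lamp driver box

## Task

Clear the glue jar off the red cover of the lamp driver box and stand it upright on the cork mat, keeping it upright all the way. Then pry the cover open with the blade of the putty knife, through the notch in the front of the box, swing it with the knife until it stands about upright or further, keeping gripper and arm off the cover, and lay the knife flat on the cork mat beside the jar. Leave everything else where it is.

Things in the scene. Friction and masses are not known exactly. Their poses are not given: they have to be found in the camera images.
- driver_box: Grey open-topped steel box, fixed to the table, 130 mm deep (its x) by 140 mm wide (its y) by 90 mm high, walls 4 mm; origin at the centre of its underside on the table. +x points from the notched front wall to the hinge side, z up. A flat red cover lies on it. Low electrical parts inside reach up to 34 mm.
- cover (a joint): Hinge angle of the red cover: 0 shut, grows as the front edge rises, 1.57 upright, stop at 1.75. The cover is a flat plate 130 x 140 x 5 mm, 0.12 kg, flush with the box walls, without handle; its underside is 90 mm above the table when shut. The hinge is stiff (0.2 N m friction): the cover stays where it is left, and takes about 2 to 4 N to lift near its front edge.
- cover_hinge (a point): Middle of the cover's hinge line, on the back top edge of the box, at the level of the cover's underside (90 mm above the table). The line runs along the box's y; the cover's front edge is 130 mm from it. Axes as the box.
- notch (a point): Middle of the pry notch: a cut-out in the top of the front wall right under the cover, 80 mm wide and 9 mm high (from 81 to 90 mm above the table), open through the 4 mm wall to the inside. The point is on the outer face of the wall, half-way up the notch. Axes as the box.
- knife_grip (a point): Grip point of the loose putty knife (about 0.16 kg), on the handle near the knife's balance point, half-way up the handle (13 mm above the underside). +x points along the knife to the blade tip, z up. Orange handle 110 mm long (from 70 mm behind to 40 mm ahead of this point), 24 mm wide, 26 mm high; flat steel blade 85 mm long, 45 mm wide, 3 mm thick, at the same height as this point, its tip 125 mm ahead of it. It starts lying flat on the table.
- glue_centre (a point): Centre of the white glue jar with a green lid, 56 mm across, 85 mm high, about 0.25 kg; half-way up (42.5 mm above its underside). It starts standing upright on the cover.
- mat: Brown cork mat fixed on the table, 250 mm (its x) by 190 mm (its y), 4 mm thick; origin at the centre of its underside, z up. The terracotta pot stands on it.
- pot_centre (a point): Centre of the loose terracotta pot standing on the mat, 68 mm across at the rim, 68 mm high; half-way up. A bystander.
- can_centre (a point): Centre of the loose blue paint can near the knife's blade, 66 mm across, 95 mm high; half-way up. A bystander.
- offcut_centre (a point): Centre of the loose wood offcut lying beside the knife's handle, 120 mm (its x) by 40 mm by 28 mm high. A bystander.
- oil_centre (a point): Centre of the loose amber oil bottle standing just off one front corner of the box, 40 mm across, 90 mm high; half-way up. A bystander.
- screwdriver: Loose yellow screwdriver, 180 mm long, lying flat at the back, behind the box, under 35 mm high; origin at its underside, x along it. A bystander.
- mug: Loose blue mug, 76 mm across, 90 mm high, standing at the back; origin under its centre. A bystander.
- reel: Loose white reel lying flat at the back, 120 mm across, 50 mm high; origin under its centre. A bystander.

How it is judged:
By the outcome, as a careful person would: the job done as asked, in the order asked, and still so for the second after the job is handed in, with the robot touching nothing.
It also fails if it takes over 72 s, if anything falls off the work surface, if the arm or the gripper's body presses on something with over 40 N, if the wrist force passes 120 N, or if a joint passes its speed limit or range.

## Robot

A 6-joint arm with a two-finger parallel gripper is mounted at the origin on the work surface. World frame = base frame: x ahead of the robot, y to its left, z up, the work surface at z = 0. Lengths are in mm, angles in rad, forces in N, time in s.
With the tool pointing down it reaches from about 350 to 850 mm from the base axis. Payload 8.1 kg.
Tool frame: the origin (TCP) lies midway between the tips of the shut fingers; the grasp point (between the pads) lies 19 mm behind it; z points along the fingers, y is the line along which they close (so a half turn about z gives the same grasp; the last joint's range is limited). The gripper opens to 93 mm and grips with 3 to 60 N. Pads are 15 mm wide; open, the fingers measure 128 mm over their backs; the gripper's body (75 mm by 188 mm) begins 65 mm behind the grasp point.
Start: joints at [-1.31, 0.13, 1.488, -0, 1.523, -0.085], TCP at [203.39, -564.48, 218.635] pointing down, gripper open.
Joint ranges: [-2.96, 2.96], [-0.89, 2.26], [0.02, 2.5], [-1.34, 4.48], [0, 2.73], [-2.66, 2.66]. Speed limits (rad/s): [2.39, 2.39, 2.79, 3.14, 3.14, 3.14].

## Interface

Orientations are given as [roll, pitch, yaw] about the fixed x, y, z axes, in that order (R = Rz(yaw) Ry(pitch) Rx(roll)).
In Python, from workcell import sensors, vision, r, finder gives the robot as it stands. The module is installed in compiled form; this text tells all that it offers.
- The arm moves only by the tool step_arm, never from a script. Its argument "commands" is one flat list of numbers, 7 for each row, row after row: the turn, a rotation vector about the tool's x, y, z in rad, then the shift along the tool's x, y, z in cm, then the closure, from 0 (fully open) to 1 (shut). A call has 1 to 20 rows; each row is the pose to reach, as a shift and turn from the pose commanded when the call began, along the tool's axes at that moment; what a row does not reach only later rows make up. A row lasts 1/12 s, in which the tool goes at most 41.7 mm and 7.16 degrees, less where a joint would pass 70% of its speed; a pose out of reach is approached as far as the arm can. A call with a gripper value outside its range is refused whole. The fingers move at their own pace and stop on an object; "grip_force" is the grip in N (left out, the last holds). Time passes only in rows, so rows that repeat a pose let the fingers close. It gives the time, the measured TCP pose, the force, the opening and the grip force at its end, in the units of the state.
- sensors.observe(): the state, without advancing time (a new reading comes with each control period).
- vision.camera(name): name is "scene" or "top" or "wrist"; returns a dict with "color" (384x512x3 uint8, red, green, blue), "camera_matrix" (3x3 intrinsics, pixels), "R" (3x3) and "t" (3): a world point X has camera coordinates R X + t. Camera axes: x right, y down, z forward; pixel columns grow to the right and rows downward; lengths in mm; the calibration is good to about 2 mm. The wrist camera is an equidistant fisheye: a pixel r from the principal point sees the ray r / f radians off the axis. A picture is of the moment at which its call begins. There is no depth.
- r.finish_job(): hands the job in; it is judged then, once.
Trained networks look in the newest picture that a camera, given by its name, has taken for a name from the list of things; names that differ only in an ending like _2 or _b are one class to them, and where a whole thing is asked for, a point or a joint stands for the part that bears it (a point fixed in the world has none). Each returns a list of dicts, best first, with "confidence" (0 to 1); they miss things now and then, are a little off and sometimes report something else, mostly with a low value. They report only what shows in the picture. A call takes as long as a camera call.
- finder.boxes_of(camera, thing): "box" ([left, top, right, bottom] in pixels, round what is visible of it).
The state is a dict: "time_s": time; "joints": joint angles; "dq": joint speeds; "effort": joint torques, N m; "ee_pos": TCP position; "tool_rot": TCP orientation; "force": force on the tool from outside, world axes, zero at the start; "ft_torque": the same for the moment, N m; "opening": finger opening in mm; "grip_force": force on a finger pad.
Only numpy, scipy, OpenCV 4.12 (cv2) and the standard library are available. Lean on these libraries where they do the work, as an engineer would, in place of code of your own. Each camera call takes 0.05 s, during which the arm holds its last target. There are 200 camera calls.

## Working session

There is one attempt and no reset: what is moved stays moved. The work goes in short steps, Python scripts to look and compute and a tool call to move; the robot and the scene stay as the last step left them, time stands still between calls to the robot, and variables do not carry over. Pictures are saved under pics/ and viewed, at most 10 in all, crops included, and the job is handed in when it is done.

Besides the shell and the picture viewer there is one more tool, called after "Call:" as name(argument=value, ...) on one line, values as JSON. step_arm: Moves the arm, as the interface text tells. Its arguments: {"type":"object","properties":{"commands":{"type":"array","items":{"type":"number"}},"grip_force":{"type":"number"}},"required":["commands"]}

```bash
mkdir -p pics
cat > h.py <<'E'
import numpy as np, cv2
from workcell import sensors, vision, r, finder
def ray(c,u,v):
    K=c["camera_matrix"];R=np.array(c["R"]);t=np.array(c["t"])
    d=np.linalg.inv(K)@[u,v,1]; return -R.T@t, R.T@d
def at(c,u,v,z):
    o,d=ray(c,u,v); return o+d*(z-o[2])/d[2]
def proj(c,X):
    K=np.array(c["camera_matrix"]);p=np.array(c["R"])@np.array(X,float)+c["t"];p=K@p;return p[:2]/p[2]
E
python3 - <<'E'
from h import *
for n in("scene","top"):
    c=vision.camera(n); cv2.imwrite(f"pics/{n}0.png",cv2.resize(c["color"][:,:,::-1],(800,600),interpolation=cv2.INTER_CUBIC))
    o,d=ray(c,256,192); print(n,o.round(),d.round(2),np.array(c["camera_matrix"]).round(1).tolist())
    for th in "driver_box cover knife_grip glue_centre mat pot_centre can_centre offcut_centre oil_centre screwdriver mug reel".split():
        print(th,[(np.round(b["box"]).tolist(),round(b["confidence"],2)) for b in finder.boxes_of(n,th)[:2]])
print(sensors.observe())
E
```

```text
scene [1287. -503.  846.] [-0.62  0.46 -0.64] [[448.7, 0.0, 254.4], [0.0, 448.7, 202.9], [0.0, 0.0, 1.0]]
driver_box [([214.0, 186.0, 291.0, 260.0], 0.6)]
cover [([218.0, 185.0, 289.0, 234.0], 0.57)]
knife_grip [([288.0, 150.0, 351.0, 181.0], 0.64)]
glue_centre [([238.0, 176.0, 258.0, 220.0], 0.84)]
mat [([88.0, 222.0, 190.0, 315.0], 0.77), ([237.0, 180.0, 258.0, 219.0], 0.71)]
pot_centre [([89.0, 226.0, 118.0, 262.0], 0.6)]
can_centre [([315.0, 161.0, 340.0, 202.0], 0.93)]
offcut_centre [([297.0, 140.0, 342.0, 156.0], 0.81)]
oil_centre [([190.0, 198.0, 207.0, 232.0], 0.7)]
screwdriver [([289.0, 277.0, 315.0, 313.0], 0.92)]
mug [([212.0, 184.0, 286.0, 258.0], 0.61), ([338.0, 208.0, 384.0, 254.0], 0.57)]
reel [([191.0, 280.0, 247.0, 339.0], 0.77)]
top [ 490.   -5. 1393.] [ 0.11 -0.01 -0.99] [[466.0, 0.0, 251.9], [0.0, 466.0, 197.0], [0.0, 0.0, 1.0]]
driver_box [([228.0, 179.0, 284.0, 231.0], 0.86)]
cover [([233.0, 181.0, 284.0, 233.0], 0.97)]
knife_grip [([124.0, 215.0, 160.0, 279.0], 0.82)]
glue_centre [([252.0, 189.0, 278.0, 214.0], 0.78)]
mat [([322.0, 194.0, 387.0, 282.0], 0.84)]

[... 377 characters left out ...]
]
{'time_s': 1.3, 'joints': array([-1.31038496e+00,  1.30404690e-01,  1.48820952e+00, -3.55474224e-05,
        1.52300401e+00, -8.54000125e-02]), 'dq': array([ 1.37059382e-03,  3.96117740e-05,  4.01135491e-04, -8.56799432e-04,
        1.16782799e-03, -1.23475847e-03]), 'effort': array([-1.98485301e-03, -5.59762609e+01, -4.92055714e+01,  7.66030094e-02,
        2.25904130e-02,  2.04757316e-05]), 'ee_pos': array([ 203.38360711, -564.47430825,  218.6271831 ]), 'tool_rot': array([-3.14156415e+00,  3.31965755e-05,  3.45813080e-01]), 'force': array([-0.54677342,  0.18636625,  0.70490764]), 'ft_torque': array([ 0.0334552 ,  0.01067022, -0.01850917]), 'grip_force': 0.0, 'opening': 92.91556660031723}
```

View pics/top0.png

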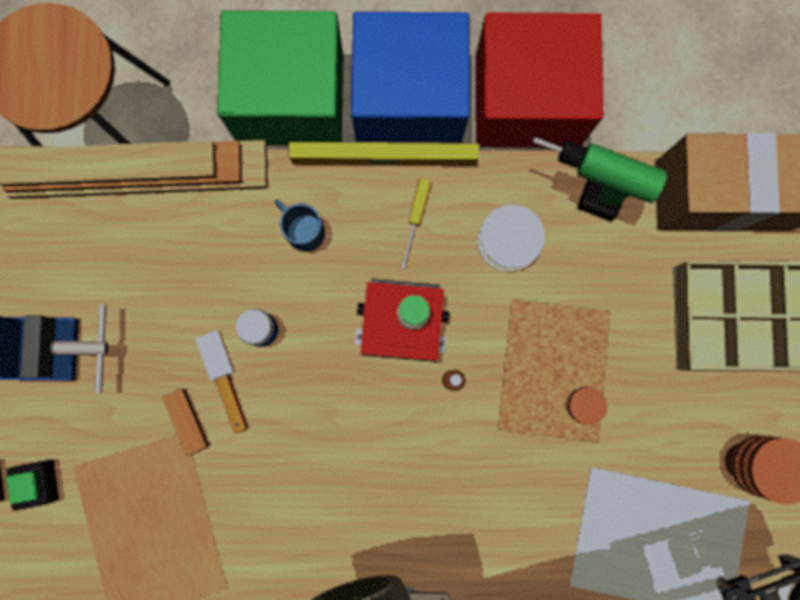

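View pics/scene0.png

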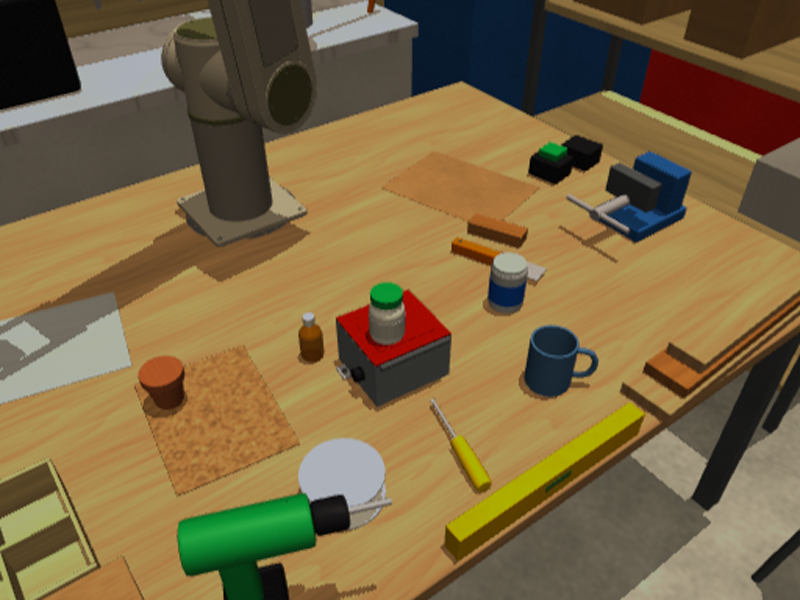

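The top view has x up and y left. The red cover is at (402,320), with the green lid at (414,311). The knife handle is at (230,403), its blade at (214,355), and the mat runs about (500-608,300-440) with the pot at its lower right. Next I refine these with colour masks.

```bash
cat > m.py <<'E'
from h import *
c=vision.camera("top"); img=c["color"]; hsv=cv2.cvtColor(img,cv2.COLOR_RGB2HSV).astype(int)
H,S,V=hsv[...,0],hsv[...,1],hsv[...,2]
def win(m,b):
    k=np.zeros(m.shape,bool);k[b[1]:b[3],b[0]:b[2]]=1;return m&k
def pts(m,z):
    n,l,s,ce=cv2.connectedComponentsWithStats(m.astype(np.uint8)); i=1+s[1:,4].argmax()
    cn=cv2.findContours((l==i).astype(np.uint8),cv2.RETR_EXTERNAL,cv2.CHAIN_APPROX_NONE)[0][0][:,0]
    return np.array([at(c,u,v,z)[:2] for u,v in cn]),s[i]
def rect(nm,m,z):
    p,s=pts(m,z); rr=cv2.minAreaRect(p.astype(np.float32)); print(nm,np.round(rr[0],1),np.round(rr[1],1),round(rr[2],1),s.tolist()); return rr
rect("cover",win(((H<6)|(H>174))&(S>180)&(V>90),(220,170,295,240)),95)
g=win((H>45)&(H<75)&(S>120),(240,180,290,220)); p,s=pts(g,180); print("lid",cv2.minEnclosingCircle(p.astype(np.float32)),s)
rect("handle",win((H>8)&(H<18)&(S>190)&(V>110),(134,236,165,282)),20)
rect("blade",win((S<60)&(V>90),(122,208,152,245)),13)
p,s=pts(win((S<60)&(V>90),(122,208,152,245)),13); print(p[p[:,0].argmax()],p[p[:,1].argmax()],p[p[:,1].argmin()])
for n,z in (("pot_centre",68),("can_centre",95),("oil_centre",90),("offcut_centre",28),("mat",4)):
    b=finder.boxes_of("top",n)[0]["box"]; print(n,at(c,(b[0]+b[2])/2,(b[1]+b[3])/2,z).round(), "corn",at(c,b[0],b[1],z).round(),at(c,b[2],b[3],z).round())
for u,v in((512,300),(609,310),(598,441),(499,429)): print("matc",at(c,u*.64,v*.64,4).round(1))
for u,v in((202,338),(225,330),(233,372),(213,380),(216,378),(229,374),(245,428),(235,432)): print("knife",at(c,u*.64,v*.64,13).round(1))
for u,v in((366,281),(443,286),(438,361),(360,355)): print("coverc",at(c,u*.64,v*.64,95).round(1))
x=cv2.resize(img[170:300,95:300,::-1],(800,507),interpolation=cv2.INTER_CUBIC); cv2.imwrite("pics/crop1.png",x)
E
python3 m.py
```

```text
cover [601.4 -18.9] [140.7 128.2] 85.4 [231, 181, 53, 50, 1796]
lid ((612.3495483398438, -37.25252151489258), 22.896167755126953) [257 190  17  17 236]
handle [429.9 282.1] [12.   1.8] 20.2 [153, 263, 2, 5, 5]
blade [540.9 336.8] [87.2 48.4] 21.4 [125, 211, 24, 33, 478]
[588.13322199 330.99876274] [572.91918432 372.01290145] [508.52886738 301.75602305]
pot_centre [ 450. -351.   68.] corn [ 472. -321.   68.] [ 428. -380.   68.]
can_centre [583. 246.  95.] corn [616. 284.  95.] [550. 208.  95.]
oil_centre [ 491. -110.   90.] corn [506. -87.  90.] [ 476. -134.   90.]
offcut_centre [412. 380.  28.] corn [468. 419.  28.] [356. 343.  28.]
mat [ 509. -311.    4.] corn [ 638. -210.    4.] [ 384. -410.    4.]
matc [ 650.8 -231.     4. ]
matc [ 633.1 -416.8    4. ]
matc [ 385.  -390.7    4. ]
matc [ 405.7 -204.5    4. ]
knife [572.1 359.3  13. ]
knife [587.7 316.1  13. ]
knife [508.3 298.4  13. ]
knife [493.  335.7  13. ]
knife [496.8 330.2  13. ]
knife [504.5 305.9  13. ]
knife [404.  272.7  13. ]
knife [396.4 291.2  13. ]
coverc [672.4  46.2  95. ]
coverc [664.5 -92.4  95. ]
coverc [529.9 -83.7  95. ]
coverc [539.3  55.2  95. ]
```

View pics/crop1.png

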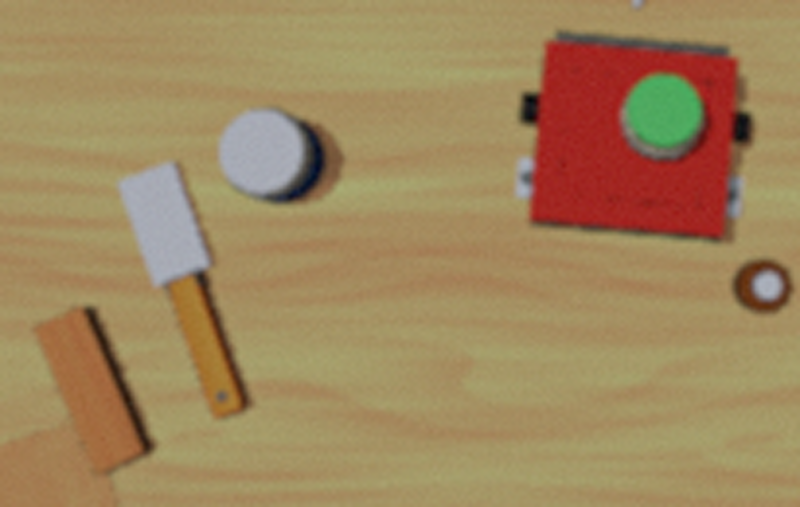

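The crop confirms the layout. The knife points about 20° left of ahead, the offcut lies to its left, and the can is right of its blade. The box front faces the robot, and the oil bottle is at its front-right corner. I'll move above the jar first and write a helper that converts targets into tool-axis shifts.

```bash
cat >> h.py <<'E'
from scipy.spatial.transform import Rotation as Ro
def go(pos,yaw,pitch=0):
    s=sensors.observe(); R0=Ro.from_euler("xyz",s["tool_rot"])
    R1=Ro.from_euler("xyz",[np.pi,pitch,yaw])
    print("turn",(R0.inv()*R1).as_rotvec().round(3),"shift cm",(R0.inv().apply(np.array(pos)-s["ee_pos"])/10).round(2))
def st():
    s=sensors.observe(); print({k:np.round(s[k],3).tolist() for k in("time_s","ee_pos","tool_rot","force","opening","grip_force","joints")})
E
python3 - <<'E'
from h import *
go([612,-37,265],0)
c=vision.camera("top")
f=lambda x,y:at(c,95+x*205/800,170+y*130/507,13)
for a,b in(((120,182),(160,285)),((178,163),(210,265)),((168,285),(215,415)),((203,273),(245,408)),((149,172),(185,275))):
    p,q=f(*a),f(*b); d=p-q; print(p.round(),q.round(),np.degrees(np.arctan2(d[1],d[0])).round(1))
E
```

```text
turn [-0.     0.     0.346] shift cm [ 56.32 -35.78  -4.64]
[571. 370.  13.] [493. 337.  13.] 23.1
[586. 326.  13.] [509. 299.  13.] 19.1
[493. 331.  13.] [397. 292.  13.] 21.7
[503. 304.  13.] [402. 270.  13.] 19.0
[579. 348.  13.] [501. 318.  13.] 21.1
```

Call:
step_arm(commands=[0, 0, 0.1, 10, -6.4, -4.6, 0, 0, 0, 0.346, 56.3, -35.8, -4.6, 0, 0, 0, 0.346, 56.3, -35.8, -4.6, 0, 0, 0, 0.346, 56.3, -35.8, -4.6, 0, 0, 0, 0.346, 56.3, -35.8, -4.6, 0, 0, 0, 0.346, 56.3, -35.8, -4.6, 0, 0, 0, 0.346, 56.3, -35.8, -4.6, 0, 0, 0, 0.346, 56.3, -35.8, -4.6, 0, 0, 0, 0.346, 56.3, -35.8, -4.6, 0, 0, 0, 0.346, 56.3, -35.8, -4.6, 0, 0, 0, 0.346, 56.3, -35.8, -4.6, 0, 0, 0, 0.346, 56.3, -35.8, -4.6, 0, 0, 0, 0.346, 56.3, -35.8, -4.6, 0, 0, 0, 0.346, 56.3, -35.8, -4.6, 0, 0, 0, 0.346, 56.3, -35.8, -4.6, 0, 0, 0, 0.346, 56.3, -35.8, -4.6, 0, 0, 0, 0.346, 56.3, -35.8, -4.6, 0, 0, 0, 0.346, 56.3, -35.8, -4.6, 0, 0, 0, 0.346, 56.3, -35.8, -4.6, 0, 0, 0, 0.346, 56.3, -35.8, -4.6, 0])

```text
time_s: 3.32
ee_pos: [611.1, -38.0, 264.6]
tool_rot: [3.141, 0.0, -0.001]
force: [0.4, 0.2, -0.5]
opening: 92.9
grip_force: 0.0
```

Run:
```python
from h import *
c=vision.camera("wrist"); im=c["color"]; cv2.imwrite("pics/w1.png",im[:,:,::-1])
def fray(c,u,v):
    K=np.array(c["camera_matrix"]); d=np.array([u-K[0,2],v-K[1,2]]); r=np.hypot(*d); th=r/K[0,0]
    R=np.array(c["R"]); return -R.T@c["t"], R.T@np.array([*(np.sin(th)*d/max(r,1e-9)),np.cos(th)])
h=cv2.cvtColor(im,cv2.COLOR_RGB2HSV); m=(h[...,0]>45)&(h[...,0]<75)&(h[...,1]>100)
n,l,s,ce=cv2.connectedComponentsWithStats(m.astype(np.uint8)); i=1+s[1:,4].argmax(); print(s[i],ce[i])
cn=max(cv2.findContours((l==i).astype(np.uint8),0,1)[0],key=len)[:,0]
P=[]
for u,v in cn:
    o,d=fray(c,u,v); P.append((o+d*(180-o[2])/d[2])[:2])
print(cv2.minEnclosingCircle(np.float32(P)),o)
```

```text
[ 230  158   55   56 2426] [257.30049464 185.3582028 ]
((615.8507690429688, -35.156455993652344), 25.61661148071289) [688.50791975 -36.75395803 430.80227208]
```

View pics/w1.png

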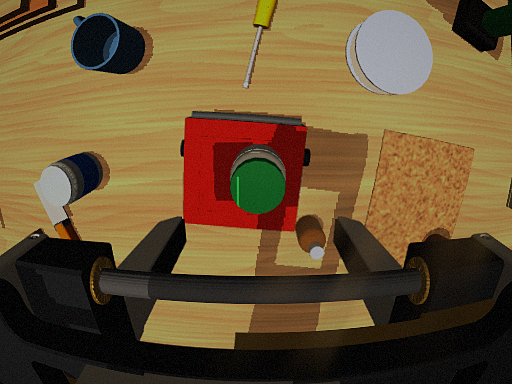

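The wrist picture shows the green lid at (257,185), centred between the fingers. The oil bottle at (312,240) is well clear. Next: descend and grip.

Call:
step_arm(commands=[0, 0, 0, 0.3, -0.2, 3, 0, 0, 0, 0, 0.3, -0.2, 6, 0, 0, 0, 0, 0.3, -0.2, 9, 0, 0, 0, 0, 0.3, -0.2, 11, 0, 0, 0, 0, 0.3, -0.2, 13, 0, 0, 0, 0, 0.3, -0.2, 14.3, 0, 0, 0, 0, 0.3, -0.2, 14.3, 0, 0, 0, 0, 0.3, -0.2, 14.3, 0.2, 0, 0, 0, 0.3, -0.2, 14.3, 0.3, 0, 0, 0, 0.3, -0.2, 14.3, 0.4, 0, 0, 0, 0.3, -0.2, 14.3, 0.5, 0, 0, 0, 0.3, -0.2, 14.3, 0.7, 0, 0, 0, 0.3, -0.2, 14.3, 0.7, 0, 0, 0, 0.3, -0.2, 14.3, 0.7, 0, 0, 0, 0.3, -0.2, 14.3, 0.7, 0, 0, 0, 0.3, -0.2, 14.3, 0.7], grip_force=25)

```text
time_s: 4.7
ee_pos: [615.1, -35.2, 122.4]
tool_rot: [3.141, -0.001, -0.0]
force: [0.0, -2.0, 4.7]
opening: 55.4
grip_force: 25.0
```

Call:
step_arm(commands=[0, 0, 0, 0, 0, -1, 0.7, 0, 0, 0, 0, 0, -3, 0.7, 0, 0, 0, 0, 0, -5, 0.7, 0, 0, 0, 0, 1, -6, 0.7, 0, 0, 0, -0.2, 3, -6, 0.7, 0, 0, 0, -0.6, 6, -6, 0.7, 0, 0, 0, -0.9, 9, -6, 0.7, 0, 0, 0, -1.2, 12, -6, 0.7, 0, 0, 0, -1.5, 15, -6, 0.7, 0, 0, 0, -1.8, 18, -6, 0.7, 0, 0, 0, -2.1, 21, -6, 0.7, 0, 0, 0, -2.4, 24, -6, 0.7, 0, 0, 0, -2.6, 27, -6, 0.7, 0, 0, 0, -2.9, 29.5, -6, 0.7, 0, 0, 0, -3.0, 31.5, -5, 0.7, 0, 0, 0, -3.1, 32.5, -3, 0.7, 0, 0, 0, -3.1, 32.8, 0, 0.7, 0, 0, 0, -3.1, 32.8, 3, 0.7, 0, 0, 0, -3.1, 32.8, 5, 0.7, 0, 0, 0, -3.1, 32.8, 6, 0.7])

```text
time_s: 6.37
ee_pos: [580.6, -361.7, 56.3]
tool_rot: [-3.137, 0.006, -0.001]
force: [-0.0, 0.5, -4.7]
opening: 55.3
grip_force: 25.0
```

Run:
```python
from h import *
st()
c=vision.camera("top"); cv2.imwrite("pics/t2.png",cv2.resize(c["color"][160:310,200:420,::-1],(800,545),interpolation=cv2.INTER_CUBIC))
```

```text
{'time_s': 6.367, 'ee_pos': [580.569, -361.678, 56.304], 'tool_rot': [-3.137, 0.006, -0.001], 'force': [-0.011, 0.523, -4.742], 'opening': 55.315, 'grip_force': 24.999, 'joints': [-0.632, 0.479, 1.372, 0.0, 1.299, 0.939]}
```

View pics/t2.png

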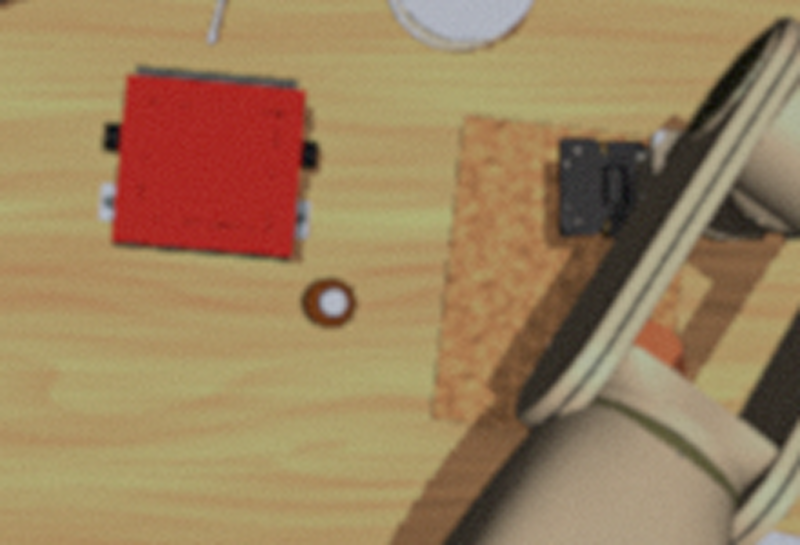

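Call:
step_arm(commands=[0, 0, 0, 0, 0, 0, 0.7, 0, 0, 0, 0, 0, 0, 0.7, 0, 0, 0, 0, 0, 0, 0.7])

```text
time_s: 6.67
ee_pos: [585.1, -363.9, 64.4]
tool_rot: [3.139, -0.003, -0.0]
force: [0.6, -0.3, -3.5]
opening: 55.2
grip_force: 25.0
```

Call:
step_arm(commands=[0, 0, 0, 0, 0, 0.7, 0.7, 0, 0, 0, 0, 0, 1.3, 0.7, 0, 0, 0, 0, 0, 1.8, 0.7, 0, 0, 0, 0, 0, 2.2, 0.7, 0, 0, 0, 0, 0, 2.5, 0.7, 0, 0, 0, 0, 0, 2.7, 0.7, 0, 0, 0, 0, 0, 2.9, 0.7, 0, 0, 0, 0, 0, 2.9, 0.7, 0, 0, 0, 0, 0, 2.9, 0.7, 0, 0, 0, 0, 0, 2.9, 0.7])

```text
time_s: 7.5
ee_pos: [583.8, -363.0, 32.9]
tool_rot: [3.141, -0.0, -0.0]
force: [-0.4, -0.3, -3.5]
opening: 55.6
grip_force: 25.0
```

Call:
step_arm(commands=[0, 0, 0, 0, 0, 0.1, 0.7, 0, 0, 0, 0, 0, 0.15, 0.7, 0, 0, 0, 0, 0, 0.2, 0.7, 0, 0, 0, 0, 0, 0.2, 0.7, 0, 0, 0, 0, 0, 0.2, 0.7])

```text
time_s: 7.92
ee_pos: [583.9, -363.0, 31.5]
tool_rot: [3.141, -0.0, -0.0]
force: [-3.3, 0.7, 5.5]
opening: 55.4
grip_force: 25.0
```

Contact made. Release and rise, then go to the knife.

Call:
step_arm(commands=[0, 0, 0, 0, 0, 0, 0.5, 0, 0, 0, 0, 0, 0, 0.2, 0, 0, 0, 0, 0, 0, 0, 0, 0, 0, 0, 0, 0, 0, 0, 0, 0, 0, 0, 0, 0, 0, 0, 0, 0, 0, 0, 0, 0, 0, 0, 0, 0, -1, 0, 0, 0, 0, 0, 0, -3, 0, 0, 0, 0, 0, 0, -6, 0, 0, 0, 0, 0, 0, -10, 0, 0, 0, 0, 0, 0, -14, 0, 0, 0, 0, 0, 0, -18, 0, 0, 0, 0, 0, 0, -21, 0, 0, 0, 0, 0, 0, -21, 0])

```text
time_s: 9.08
ee_pos: [586.6, -365.0, 251.9]
tool_rot: [3.133, -0.012, -0.0]
force: [0.4, -0.8, 1.9]
opening: 92.9
grip_force: 0.0
```

Run:
```python
from h import *
st()
go([470.5,308,240],0.361)
```

```text
{'time_s': 9.083, 'ee_pos': [586.63, -364.963, 251.935], 'tool_rot': [3.133, -0.012, -0.0], 'force': [0.441, -0.788, 1.941], 'opening': 92.896, 'grip_force': 0.0, 'joints': [-0.631, 0.354, 1.169, 0.0, 1.604, 0.94]}
turn [ 0.011 -0.01  -0.361] shift cm [-11.63 -67.3    0.48]
```

Call:
step_arm(commands=[0, 0, 0, -0.6, -3, 0, 0.4, 0, 0, -0.361, -11.3, -67.1, 0, 0.4, 0, 0, -0.361, -11.3, -67.1, 0, 0.4, 0, 0, -0.361, -11.3, -67.1, 0, 0.4, 0, 0, -0.361, -11.3, -67.1, 0, 0.4, 0, 0, -0.361, -11.3, -67.1, 0, 0.4, 0, 0, -0.361, -11.3, -67.1, 0, 0.4, 0, 0, -0.361, -11.3, -67.1, 0, 0.4, 0, 0, -0.361, -11.3, -67.1, 0, 0.4, 0, 0, -0.361, -11.3, -67.1, 0, 0.4, 0, 0, -0.361, -11.3, -67.1, 0, 0.4, 0, 0, -0.361, -11.3, -67.1, 0, 0.4, 0, 0, -0.361, -11.3, -67.1, 0, 0.4, 0, 0, -0.361, -11.3, -67.1, 0, 0.4, 0, 0, -0.361, -11.3, -67.1, 0, 0.4, 0, 0, -0.361, -11.3, -67.1, 0, 0.4, 0, 0, -0.361, -11.3, -67.1, 0, 0.4, 0, 0, -0.361, -11.3, -67.1, 0, 0.4, 0, 0, -0.361, -11.3, -67.1, 0, 0.4, 0, 0, -0.361, -11.3, -67.1, 0, 0.4])

```text
time_s: 10.75
ee_pos: [470.8, 307.8, 240.8]
tool_rot: [3.141, -0.0, 0.361]
force: [-0.9, 0.4, -0.4]
opening: 55.5
grip_force: 0.0
```

```bash
cat >> h.py <<'E'
def fproj(c,X):
    p=np.array(c["R"])@np.array(X,float)+c["t"]; r=np.hypot(p[0],p[1]); K=np.array(c["camera_matrix"])
    return K[:2,2]+K[0,0]*np.arctan2(r,p[2])*p[:2]/max(r,1e-9)
def fat(c,u,v,z):
    K=np.array(c["camera_matrix"]); d=np.array([u-K[0,2],v-K[1,2]]); r=np.hypot(*d); th=r/K[0,0]
    R=np.array(c["R"]); o=-R.T@c["t"]; w=R.T@np.array([*(np.sin(th)*d/max(r,1e-9)),np.cos(th)]); return o+w*(z-o[2])/w[2]
E
python3 - <<'E'
from h import *
st()
c=vision.camera("wrist"); im=c["color"].copy()
g=np.array([463,305.]);a=np.radians(20.5);ex=np.array([np.cos(a),np.sin(a)]);ey=np.array([-ex[1],ex[0]])
for l,w,z in((125,22.5,14),(125,-22.5,14),(40,22.5,14),(40,-22.5,14),(40,12,26),(40,-12,26),(-70,12,26),(-70,-12,26)):
    u=fproj(c,[*(g+l*ex+w*ey),z]); cv2.circle(im,tuple(int(x) for x in u.round()),2,(255,0,255),-1); print(u.round(1))
b=[finder.boxes_of("wrist","can_centre")[:1],finder.boxes_of("wrist","offcut_centre")[:1]]; print(b)
cv2.imwrite("pics/w2.png",cv2.resize(im[:,:,::-1],(800,600)))
E
```

```text
{'time_s': 10.75, 'ee_pos': [470.824, 307.765, 240.849], 'tool_rot': [3.141, -0.0, 0.361], 'force': [-0.9, 0.442, -0.371], 'opening': 55.451, 'grip_force': 0.0, 'joints': [0.488, 0.021, 1.563, -0.0, 1.558, 1.698]}
[242.8  73. ]
[277.4  73.1]
[243. 137.]
[276.9 137.1]
[250.6 138. ]
[269.3 138.1]
[251.  217.8]
[268.3 217.8]
[[{'box': [309.1, 63.4, 376.3, 123.0], 'confidence': 0.89}], [{'box': [170.3, 131.8, 214.9, 216.7], 'confidence': 0.63}]]
```

View pics/w2.png

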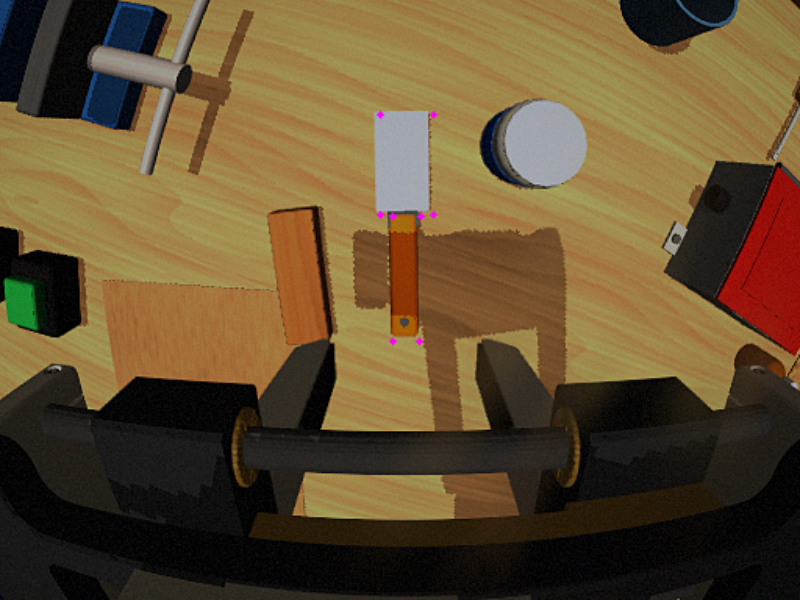

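The projected outline fits the knife to within 4 mm, with the real one slightly forward and left (blade tip at (403,112), handle end at (404,335)). Before going down I'll check the can's clearance.

Run:
```python
from h import *
c=vision.camera("wrist")
p=fat(c,348.8,91.5,95); d=p[:2]-[473.4,311.5]; a=.361
print(p, d@[np.cos(a),np.sin(a)], d@[-np.sin(a),np.cos(a)])
p=fat(c,200,132,28);d=p[:2]-[473.4,311.5];print(d@[np.cos(a),np.sin(a)], d@[-np.sin(a),np.cos(a)])
```

```text
[590.61438691 250.98482888  95.        ] 88.28466515585849 -98.01589836839821
37.26836279280343 73.9419806907112
```

Call:
step_arm(commands=[0, 0, 0, 0.4, -0.2, 4, 0.4, 0, 0, 0, 0.4, -0.2, 8, 0.4, 0, 0, 0, 0.4, -0.2, 12, 0.4, 0, 0, 0, 0.4, -0.2, 15, 0.4, 0, 0, 0, 0.4, -0.2, 18, 0.4, 0, 0, 0, 0.4, -0.2, 20.5, 0.4, 0, 0, 0, 0.4, -0.2, 22, 0.4, 0, 0, 0, 0.4, -0.2, 23, 0.4, 0, 0, 0, 0.4, -0.2, 23.4, 0.4, 0, 0, 0, 0.4, -0.2, 23.6, 0.4, 0, 0, 0, 0.4, -0.2, 23.6, 0.4, 0, 0, 0, 0.4, -0.2, 23.6, 0.5, 0, 0, 0, 0.4, -0.2, 23.6, 0.6, 0, 0, 0, 0.4, -0.2, 23.6, 0.7, 0, 0, 0, 0.4, -0.2, 23.6, 1, 0, 0, 0, 0.4, -0.2, 23.6, 1, 0, 0, 0, 0.4, -0.2, 23.6, 1, 0, 0, 0, 0.4, -0.2, 23.6, 1, 0, 0, 0, 0.4, -0.2, 23.6, 1, 0, 0, 0, 0.4, -0.2, 23.6, 1], grip_force=60)

```text
time_s: 12.62
ee_pos: [474.0, 311.6, 5.0]
tool_rot: [-3.142, -0.0, 0.361]
force: [-1.5, -0.5, 4.8]
opening: 23.4
grip_force: 59.9
```

Call:
step_arm(commands=[0, 0, 0, 0, 0, -1, 1, 0, 0, 0, 0, 0, -3, 1, 0, 0, 0, 0, 0, -6, 1, 0, 0, 0, 0, 0, -10, 1, 0, 0, 0, 0, 0, -14, 1, 0, 0, 0, 0, 0, -17, 1, 0, 0, 0.04, -2, 2.5, -19.5, 1, 0, 0, 0.1, -4, 5, -19.5, 1, 0, 0, 0.15, -6, 7.6, -19.5, 1, 0, 0, 0.2, -8, 10, -19.5, 1, 0, 0, 0.25, -10, 12.7, -19.5, 1, 0, 0, 0.3, -12, 15.3, -19.5, 1, 0, 0, 0.35, -14, 17.8, -19.5, 1, 0, 0, 0.4, -16, 20.4, -19.5, 1, 0, 0, 0.436, -18, 23, -19.5, 1, 0, 0, 0.436, -19.5, 25, -19.5, 1, 0, 0, 0.436, -20.3, 25.85, -19.5, 1, 0, 0, 0.436, -20.3, 25.85, -19.5, 1, 0, 0, 0.436, -20.3, 25.85, -19.5, 1, 0, 0, 0.436, -20.3, 25.85, -19.5, 1])

```text
time_s: 14.28
ee_pos: [375.3, -1.5, 199.8]
tool_rot: [-3.141, -0.0, -0.075]
force: [-0.2, 0.3, -2.0]
opening: 23.4
grip_force: 59.9
```

Run:
```python
from h import *
st()
c=vision.camera("top"); img=c["color"]; h=cv2.cvtColor(img,cv2.COLOR_RGB2HSV).astype(int); H,S,V=h[...,0],h[...,1],h[...,2]
m=((H<7)|(H>173))&(S>150)&(V>80); m[:170]=0;m[240:]=0;m[:,:220]=0;m[:,295:]=0
cn=max(cv2.findContours(m.astype(np.uint8),0,1)[0],key=len)[:,0]
P=np.float32([at(c,u,v,95)[:2] for u,v in cn]); print(cv2.minAreaRect(P), (m>0).sum())
for z in (85,): pass
s=vision.camera("scene"); w=vision.camera("wrist")
yaw=-0.075; e=np.array([np.cos(yaw),np.sin(yaw)]);n=np.array([-e[1],e[0]]); C=np.array([601.4,-18.9])
t=sensors.observe()["ee_pos"]; wi=w["color"].copy(); si=s["color"].copy()
for a,b in((-65,70),(-65,-70),(65,70),(65,-70)):
    X=[*(C+a*e+b*n),95]
    for im,p in((wi,fproj(w,X)),(si,proj(s,X))): cv2.circle(im,tuple(int(q) for q in p.round()),2,(0,255,255),-1)
for a,b in((117,22.5),(117,-22.5),(32,22.5),(32,-22.5)):
    X=[*(t[:2]+a*e+b*n),t[2]+8]
    for im,p in((wi,fproj(w,X)),(si,proj(s,X))): cv2.circle(im,tuple(int(q) for q in p.round()),2,(255,0,255),-1)
o=np.vstack([cv2.resize(wi[60:260,130:390],(780,600))[:300*2], ]); 
cv2.imwrite("pics/w3.png",cv2.resize(wi[40:260,110:400,::-1],(790,600),interpolation=cv2.INTER_CUBIC))
cv2.imwrite("pics/s3.png",cv2.resize(si[130:290,180:390,::-1],(787,600),interpolation=cv2.INTER_CUBIC))
```

```text
{'time_s': 14.283, 'ee_pos': [375.285, -1.484, 199.777], 'tool_rot': [-3.141, -0.0, -0.075], 'force': [-0.156, 0.331, -2.039], 'opening': 23.36, 'grip_force': 59.935, 'joints': [-0.141, -0.515, 2.086, 0.0, 1.57, 1.505]}
((601.3609008789062, -18.283416748046875), (141.91366577148438, 130.35516357421875), 85.25363159179688) 2298
```

View pics/w3.png

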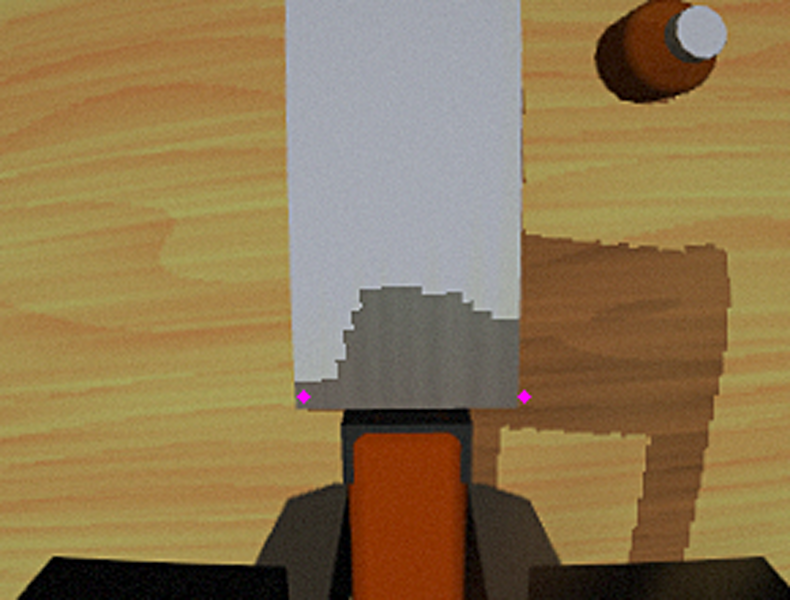

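View pics/s3.png

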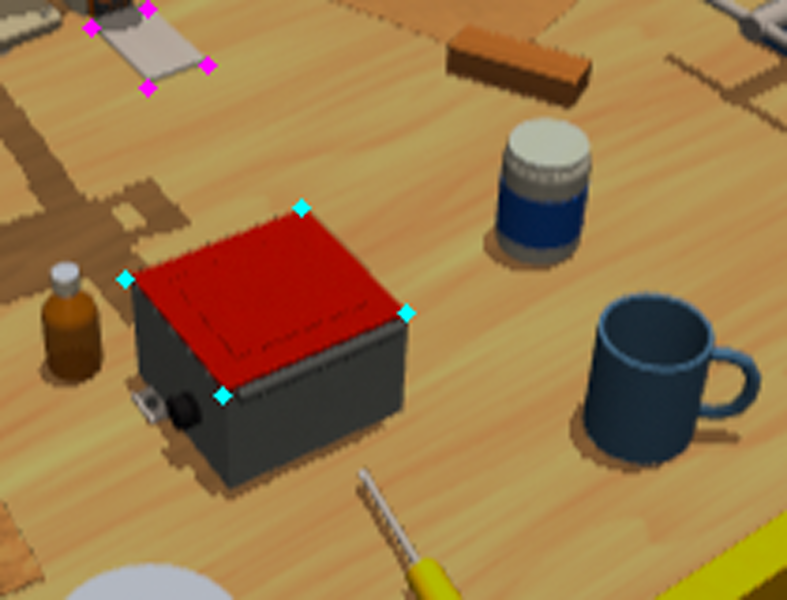

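Blade and handle line up with the projection: the blade root is at (300-525,397) in the wrist crop, and in the scene the tip corners match and the knife looks level. The box outline fits to about 2 mm. Next I lower to notch height and bring the tip near the wall.

Call:
step_arm(commands=[0, 0, 0, 0, 0, 2, 1, 0, 0, 0, 0, 0, 5, 1, 0, 0, 0, 0, 0, 8, 1, 0, 0, 0, 0, 0, 10.5, 1, 0, 0, 0, 0.5, 0, 12, 1, 0, 0, 0, 1.5, 0, 12.25, 1, 0, 0, 0, 2.5, 0, 12.25, 1, 0, 0, 0, 3.5, 0, 12.25, 1, 0, 0, 0, 3.5, 0, 12.25, 1, 0, 0, 0, 3.5, 0, 12.25, 1])

```text
time_s: 15.27
ee_pos: [410.0, -4.1, 77.0]
tool_rot: [-3.141, 0.001, -0.074]
force: [-0.6, -0.3, -2.0]
opening: 23.3
grip_force: 59.9
```

Run:
```python
from h import *
st()
s=vision.camera("scene"); w=vision.camera("wrist")
a=cv2.resize(w["color"][20:170,150:370,::-1],(800,545),interpolation=cv2.INTER_CUBIC)
cv2.imwrite("pics/w4.png",a)
t=sensors.observe()["ee_pos"]; y=-.075; print(fproj(w,[t[0]+117,t[1]-9,t[2]+9.5]), fproj(w,[537,-14,95]))
```

```text
{'time_s': 15.267, 'ee_pos': [409.991, -4.083, 76.955], 'tool_rot': [-3.141, 0.001, -0.074], 'force': [-0.631, -0.344, -1.954], 'opening': 23.264, 'grip_force': 59.935, 'joints': [-0.135, -0.29, 2.151, 0.0, 1.282, 1.51]}
[262.56344785  27.92144546] [262.65281902   4.52949971]
```

View pics/w4.png

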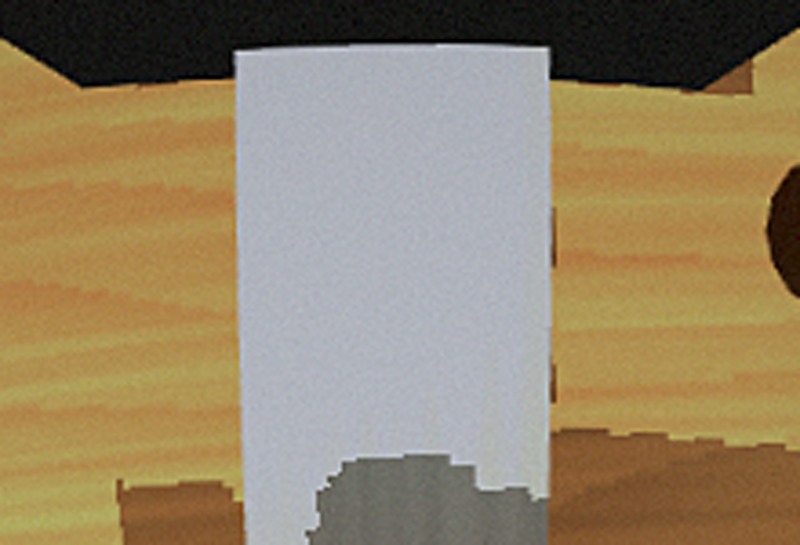

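The tip edge sits at (235-550,46) in the crop, about 2.5 mm shorter than assumed and centred, with the dark box front beyond it. Insert slowly.

Call:
step_arm(commands=[0, 0, 0, 0.5, 0, 0, 1, 0, 0, 0, 1, 0, 0, 1, 0, 0, 0, 1.3, 0, 0, 1, 0, 0, 0, 1.6, 0, 0, 1, 0, 0, 0, 1.8, 0, 0, 1, 0, 0, 0, 2, 0, 0, 1, 0, 0, 0, 2, 0, 0, 1])

```text
time_s: 15.95
ee_pos: [430.3, -6.2, 77.1]
tool_rot: [-3.142, -0.0, -0.075]
force: [0.2, -0.2, -1.4]
opening: 24.0
grip_force: 59.9
```

Call:
step_arm(commands=[0, 0, 0, 0.4, 0, 0, 1, 0, 0, 0, 0.8, 0, 0, 1, 0, 0, 0, 1.2, 0, 0, 1, 0, 0, 0, 1.6, 0, 0, 1, 0, 0, 0, 2, 0, 0, 1, 0, 0, 0, 2, 0, 0, 1, 0, 0, 0, 2, 0, 0, 1])

```text
time_s: 16.53
ee_pos: [450.1, -7.7, 77.1]
tool_rot: [-3.142, 0.0, -0.075]
force: [-0.3, 0.3, -1.2]
opening: 23.1
grip_force: 59.9
```

Run:
```python
from h import *
st()
s=vision.camera("scene")
cv2.imwrite("pics/s5.png",cv2.resize(s["color"][130:270,160:320,::-1],(686,600),interpolation=cv2.INTER_CUBIC))
```

```text
{'time_s': 16.533, 'ee_pos': [450.124, -7.698, 77.119], 'tool_rot': [-3.142, 0.0, -0.075], 'force': [-0.286, 0.323, -1.206], 'opening': 23.123, 'grip_force': 59.935, 'joints': [-0.131, -0.166, 2.047, -0.0, 1.261, 1.515]}
```

View pics/s5.png

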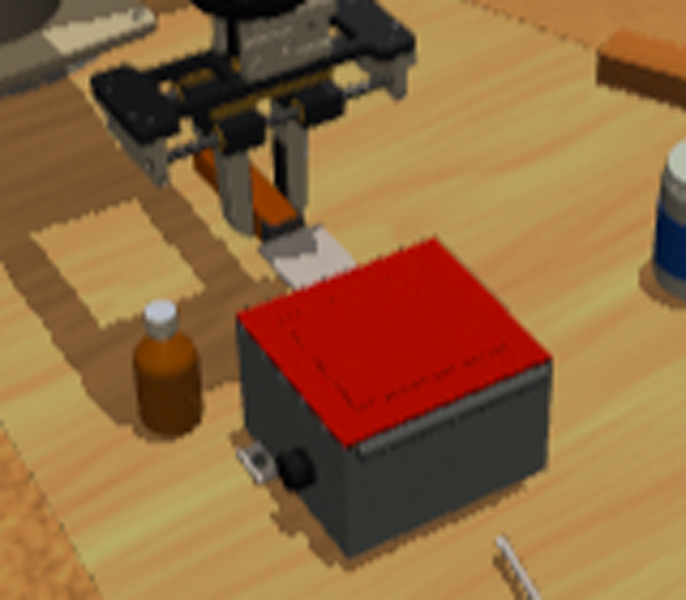

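The scene shows the blade under the cover at about (320,255), with the cover still shut and the oil bottle clear. Now lift along the arc around the hinge.

Call:
step_arm(commands=[0, 0, 0, 0, 0, -0.35, 1, 0, 0, 0, 0.02, 0, -0.8, 1, 0, 0, 0, 0.05, 0, -1.37, 1, 0, 0, 0, 0.1, 0, -1.9, 1, 0, 0, 0, 0.2, 0, -2.38, 1, 0, 0, 0, 0.32, 0, -2.9, 1, 0, 0, 0, 0.46, 0, -3.36, 1, 0, 0, 0, 0.62, 0, -3.85, 1, 0, 0, 0, 0.8, 0, -4.32, 1, 0, 0, 0, 1.02, 0, -4.8, 1, 0, 0, 0, 1.25, 0, -5.24, 1, 0, 0, 0, 1.25, 0, -5.24, 1, 0, 0, 0, 1.25, 0, -5.24, 1])

```text
time_s: 17.67
ee_pos: [463.4, -8.7, 130.3]
tool_rot: [3.142, -0.002, -0.075]
force: [-0.5, -0.2, -2.2]
opening: 23.6
grip_force: 59.9
```

Run:
```python
from h import *
st()
s=vision.camera("scene")
cv2.imwrite("pics/s6.png",cv2.resize(s["color"][120:260,160:320,::-1],(686,600),interpolation=cv2.INTER_CUBIC))
```

```text
{'time_s': 17.667, 'ee_pos': [463.448, -8.74, 130.267], 'tool_rot': [3.142, -0.002, -0.075], 'force': [-0.508, -0.232, -2.2], 'opening': 23.636, 'grip_force': 59.935, 'joints': [-0.13, -0.189, 1.965, 0.0, 1.364, 1.516]}
```

View pics/s6.png

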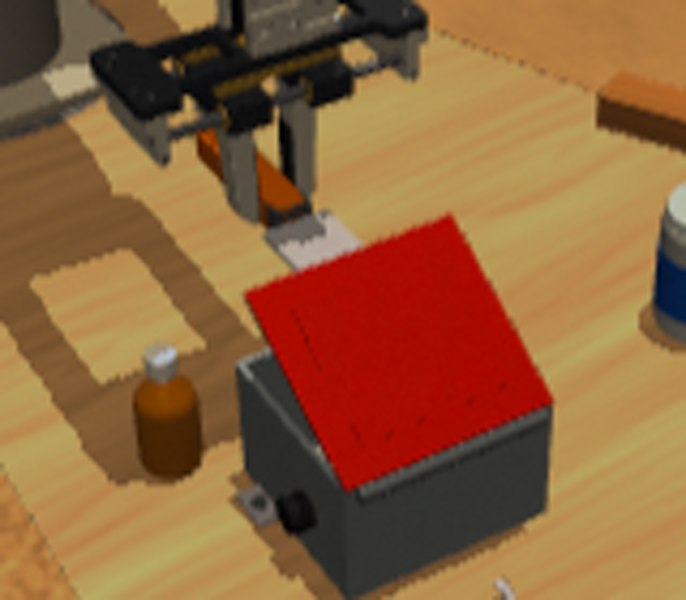

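The cover is lifting on the blade to about 0.5 rad. That was my eleventh picture, one over the viewing limit, so from here I work from numbers only. Continuing the swing.

Call:
step_arm(commands=[0, 0, 0, 0.25, 0, -0.44, 1, 0, 0, 0, 0.53, 0, -0.87, 1, 0, 0, 0, 0.83, 0, -1.28, 1, 0, 0, 0, 1.15, 0, -1.68, 1, 0, 0, 0, 1.5, 0, -2.06, 1, 0, 0, 0, 1.84, 0, -2.43, 1, 0, 0, 0, 2.22, 0, -2.78, 1, 0, 0, 0, 2.61, 0, -3.1, 1, 0, 0, 0, 3.02, 0, -3.4, 1, 0, 0, 0, 3.44, 0, -3.69, 1, 0, 0, 0, 3.88, 0, -3.95, 1, 0, 0, 0, 4.32, 0, -4.2, 1, 0, 0, 0, 4.8, 0, -4.42, 1, 0, 0, 0, 5.25, 0, -4.62, 1, 0, 0, 0, 5.7, 0, -4.79, 1, 0, 0, 0, 6.22, 0, -4.94, 1, 0, 0, 0, 6.22, 0, -4.94, 1, 0, 0, 0, 6.22, 0, -4.94, 1])

```text
time_s: 19.22
ee_pos: [525.1, -13.3, 179.1]
tool_rot: [-3.141, -0.001, -0.075]
force: [0.3, -1.0, -0.8]
opening: 23.4
grip_force: 59.9
```

```bash
cat > cov.py <<'E'
from h import *
from scipy.optimize import minimize_scalar
def theta():
    # fit the cover angle by IoU of the projected plate silhouette with red pixels in the scene view
    s=vision.camera("scene"); h=cv2.cvtColor(s["color"],cv2.COLOR_RGB2HSV).astype(int)
    m=((h[...,0]<7)|(h[...,0]>173))&(h[...,1]>150)&(h[...,2]>40); m[:100]=0;m[270:]=0;m[:,:195]=0;m[:,310:]=0
    y=-.078; e=np.array([np.cos(y),np.sin(y),0]);n=np.array([-e[1],e[0],0]);z=np.array([0,0,1.]); hg=np.array([602,-18.,90])+65*e
    best=[]
    for th in np.arange(0,1.8,.05):
        d=-np.cos(th)*e+np.sin(th)*z; up=np.sin(th)*e+np.cos(th)*z
        P=np.float32([proj(s,hg+a*d+b*n+c*up) for a in(0,130) for b in(-70,70) for c in(0,5)])
        k=np.zeros(m.shape,np.uint8); cv2.fillConvexPoly(k,cv2.convexHull(P).astype(np.int32),1); k=k>0
        best.append(((k&m).sum()/(k|m).sum(),round(th,2)))
    print("theta",sorted(best)[-3:][::-1], m.sum())
E
python3 -c "
from cov import *
st();theta()"
```

```text
{'time_s': 19.217, 'ee_pos': [525.122, -13.304, 179.133], 'tool_rot': [-3.141, -0.001, -0.075], 'force': [0.272, -1.043, -0.787], 'opening': 23.353, 'grip_force': 59.935, 'joints': [-0.123, -0.052, 1.747, 0.0, 1.445, 1.523]}
theta [(np.float64(0.9410480349344978), np.float64(1.35)), (np.float64(0.9262177650429799), np.float64(1.3)), (np.float64(0.9116788321167884), np.float64(1.4))] 2586
```

Call:
step_arm(commands=[0, 0, 0, 0.5, 0, -0.12, 1, 0, 0, 0, 1, 0, -0.22, 1, 0, 0, 0, 1.5, 0, -0.3, 1, 0, 0, 0, 2, 0, -0.34, 1, 0, 0, 0, 2.5, 0, -0.36, 1, 0, 0, 0, 3, 0, -0.37, 1, 0, 0, 0, 3.3, 0, -0.36, 1, 0, 0, 0, 3.3, 0, -0.36, 1, 0, 0, 0, 3.3, 0, -0.36, 1])

```text
time_s: 20.02
ee_pos: [557.7, -15.8, 182.5]
tool_rot: [3.142, -0.0, -0.075]
force: [-0.8, 0.3, -1.8]
opening: 23.4
grip_force: 59.9
```

```bash
python3 -c "
from cov import *
st();theta()"
```

```text
{'time_s': 20.017, 'ee_pos': [557.736, -15.85, 182.506], 'tool_rot': [3.142, -0.0, -0.075], 'force': [-0.769, 0.318, -1.843], 'opening': 23.363, 'grip_force': 59.935, 'joints': [-0.12, 0.036, 1.654, -0.0, 1.451, 1.526]}
theta [(np.float64(0.9132023755139334), np.float64(1.65)), (np.float64(0.8598452278589854), np.float64(1.6)), (np.float64(0.8453514739229024), np.float64(1.7))] 2000
```

The cover measures about 1.65 rad. Retract and carry the knife to the mat.

Call:
step_arm(commands=[0, 0, 0, -1.5, 0, 0, 1, 0, 0, 0, -4, 0, 0, 1, 0, 0, 0, -7, 0, -0.5, 1, 0, 0, 0, -9, 0, -1.5, 1, 0, 0, 0, -9.5, 2, -2, 1, 0, 0, 0, -9, 4.5, -2, 1, 0, 0, 0, -8.4, 7, -2, 1, 0, 0, 0.01, -7.8, 9.5, -2, 1, 0, 0, 0.02, -7.2, 12, -2, 1, 0, 0, 0.03, -6.5, 14.5, -2, 1, 0, 0, 0.03, -5.8, 17, -2, 1, 0, 0, 0.03, -5.2, 19.5, -2, 1, 0, 0, 0.03, -4.5, 22, -1, 1, 0, 0, 0.03, -4, 24, 1, 1, 0, 0, 0.03, -3.8, 24.6, 3.5, 1, 0, 0, 0.03, -3.8, 24.6, 6, 1, 0, 0, 0.03, -3.8, 24.6, 8.2, 1, 0, 0, 0.03, -3.8, 24.6, 8.2, 1, 0, 0, 0.03, -3.8, 24.6, 8.2, 1, 0, 0, 0.03, -3.8, 24.6, 8.2, 1])

```text
time_s: 21.73
ee_pos: [501.7, -258.6, 102.2]
tool_rot: [3.141, -0.002, -0.105]
force: [0.8, 0.8, -1.0]
opening: 23.3
grip_force: 59.9
```

Run:
```python
from cov import *
st();theta()
w=vision.camera("wrist"); print("cam",(-np.array(w["R"]).T@w["t"]).round())
for n,z in(("glue_centre",89),("pot_centre",72),("mat",4),("knife_grip",110)):
    for b in finder.boxes_of("wrist",n)[:1]:
        b0=b["box"]; print(n,round(b["confidence"],2),np.round(b0).tolist(),fat(w,(b0[0]+b0[2])/2,(b0[1]+b0[3])/2,z).round())
# mat edges visible in wrist view: cork mask -> world at z=4
h=cv2.cvtColor(w["color"],cv2.COLOR_RGB2HSV).astype(int)
t=vision.camera("top"); 
for n,z in(("glue_centre",89),("pot_centre",72),("mat",4)):
    for b in finder.boxes_of("top",n)[:1]:
        b0=b["box"]; print(n,round(b["confidence"],2),at(t,(b0[0]+b0[2])/2,(b0[1]+b0[3])/2,z).round(),at(t,b0[0],b0[1],z).round(),at(t,b0[2],b0[3],z).round())
    for b in finder.boxes_of("scene",n)[:1]: print(" scene",np.round(b["box"]).tolist(),b["confidence"])
s=vision.camera("scene"); print([proj(s,X).round().tolist() for X in([583.7,-363,4],[583.7,-363,89],[450,-351,4],[450,-351,72])])
```

```text
{'time_s': 21.733, 'ee_pos': [501.708, -258.606, 102.182], 'tool_rot': [3.141, -0.002, -0.105], 'force': [0.777, 0.762, -0.963], 'opening': 23.316, 'grip_force': 59.935, 'joints': [-0.567, 0.119, 1.718, -0.0, 1.303, 1.109]}
theta [(np.float64(0.912745545911375), np.float64(1.65)), (np.float64(0.8594153052450559), np.float64(1.6)), (np.float64(0.8448979591836735), np.float64(1.7))] 1999
cam [ 579. -265.  269.]
glue_centre 0.76 [334.0, 52.0, 440.0, 126.0] [ 582. -347.   89.]
pot_centre 0.62 [339.0, 202.0, 417.0, 266.0] [ 474. -347.   72.]
mat 0.85 [209.0, 23.0, 409.0, 247.0] [ 546. -307.    4.]
glue_centre 0.41 [ 594. -372.   89.] [ 608. -347.   89.] [ 579. -396.   89.]
 scene [109.0, 256.0, 138.0, 298.0] 0.63
pot_centre 0.62 [ 432. -346.   72.] [ 444. -328.   72.] [ 419. -363.   72.]
 scene [89.0, 226.0, 120.0, 261.0] 0.66
mat 0.78 [ 514. -311.    4.] [ 646. -212.    4.] [ 384. -408.    4.]
 scene [88.0, 224.0, 191.0, 314.0] 0.96
[[126.0, 292.0], [119.0, 268.0], [108.0, 255.0], [102.0, 236.0]]
```

Call:
step_arm(commands=[0, 0, 0, 0, 0, 2, 1, 0, 0, 0, 0, 0, 4, 1, 0, 0, 0, 0, 0, 6, 1, 0, 0, 0, 0, 0, 7.5, 1, 0, 0, 0, 0, 0, 8.3, 1, 0, 0, 0, 0, 0, 8.6, 1, 0, 0, 0, 0, 0, 8.8, 1, 0, 0, 0, 0, 0, 8.8, 1, 0, 0, 0, 0, 0, 8.8, 1])

```text
time_s: 23.18
ee_pos: [501.8, -258.7, 13.7]
tool_rot: [3.141, -0.002, -0.105]
force: [-0.5, -0.1, -1.7]
opening: 23.9
grip_force: 59.9
```

Call:
step_arm(commands=[0, 0, 0, 0, 0, 0.2, 1, 0, 0, 0, 0, 0, 0.3, 1, 0, 0, 0, 0, 0, 0.4, 1, 0, 0, 0, 0, 0, 0.45, 1, 0, 0, 0, 0, 0, 0.45, 1, 0, 0, 0, 0, 0, 0.45, 1])

```text
time_s: 23.68
ee_pos: [501.3, -258.5, 9.0]
tool_rot: [3.141, -0.001, -0.105]
force: [-1.9, 1.5, 5.0]
opening: 23.7
grip_force: 59.9
```

Call:
step_arm(commands=[0, 0, 0, 0, 0, 0, 0.7, 0, 0, 0, 0, 0, 0, 0.6, 0, 0, 0, 0, 0, 0, 0.5, 0, 0, 0, 0, 0, 0, 0.4, 0, 0, 0, 0, 0, 0, 0.4, 0, 0, 0, 0, 0, 0, 0.4, 0, 0, 0, 0, 0, 0, 0.4, 0, 0, 0, 0, 0, -1, 0.4, 0, 0, 0, 0, 0, -3, 0.4, 0, 0, 0, 0, 0, -6, 0.4, 0, 0, 0, 0, 0, -10, 0.4, 0, 0, 0, 0, 0, -14, 0.4, 0, 0, 0, 0, 0, -18, 0.4, 0, 0, 0, 0, 0, -22, 0.4, 0, 0, 0, -8, 4, -24, 0.4, 0, 0, 0, -10, 10, -25, 0.4, 0, 0, 0, -10, 13, -25, 0.4, 0, 0, 0, -10, 13, -25, 0.4, 0, 0, 0, -10, 13, -25, 0.4])

```text
time_s: 25.27
ee_pos: [384.6, -381.8, 260.5]
tool_rot: [3.137, -0.001, -0.109]
force: [1.1, -0.9, -0.3]
opening: 56.1
grip_force: 0.0
```

Run:
```python
from cov import *
st();theta()
for cam in("top","scene"):
    c=vision.camera(cam); im=c["color"]
    for n in"knife_grip glue_centre mat pot_centre can_centre offcut_centre oil_centre screwdriver mug reel".split():
        b=finder.boxes_of(cam,n)[:1]; print(cam,n,[(np.round(x["box"]).tolist(),round(x["confidence"],2)) for x in b])
s=vision.camera("scene")
a=-.105;e=np.array([np.cos(a),np.sin(a)]);n=np.array([-e[1],e[0]]);t=np.array([501.3,-258.5]);P=[]
for l,w in((114.5,22.5),(114.5,-22.5),(-80.5,12),(-80.5,-12)): X=t+l*e+w*n; P.append(proj(s,[*X,17])); print(X.round(),proj(s,[*X,17]).round())
# grey blade pixels / orange handle in scene on mat region
h=cv2.cvtColor(s["color"],cv2.COLOR_RGB2HSV).astype(int); m=(h[...,1]<70)&(h[...,2]>90); m[:230]=0;m[315:]=0;m[:,:135]=0;m[:,185:]=0
n_,l,st_,ce=cv2.connectedComponentsWithStats(m.astype(np.uint8)); print("blade comp",st_[1:][st_[1:,4]>30].tolist())
```

```text
{'time_s': 25.267, 'ee_pos': [384.621, -381.788, 260.461], 'tool_rot': [3.137, -0.001, -0.109], 'force': [1.146, -0.905, -0.349], 'opening': 56.064, 'grip_force': 0.0, 'joints': [-0.875, -0.044, 1.592, -0.002, 1.59, 0.806]}
theta [(np.float64(0.9132023755139334), np.float64(1.65)), (np.float64(0.8598452278589854), np.float64(1.6)), (np.float64(0.8453514739229024), np.float64(1.7))] 2000
top knife_grip [([327.0, 203.0, 354.0, 274.0], 0.98)]
top glue_centre [([362.0, 201.0, 391.0, 223.0], 0.72)]
top mat [([319.0, 194.0, 388.0, 284.0], 0.64)]
top pot_centre [([367.0, 249.0, 386.0, 272.0], 0.94)]
top can_centre [([148.0, 197.0, 179.0, 226.0], 0.59)]
top offcut_centre [([107.0, 253.0, 131.0, 294.0], 0.97)]
top oil_centre [([279.0, 238.0, 294.0, 252.0], 0.53)]
top screwdriver [([258.0, 116.0, 274.0, 170.0], 0.76)]
top mug [([175.0, 127.0, 209.0, 163.0], 0.7)]
top reel [([305.0, 136.0, 346.0, 174.0], 0.8)]
scene knife_grip [([135.0, 224.0, 176.0, 283.0], 0.75)]
scene glue_centre [([108.0, 256.0, 137.0, 299.0], 0.93)]
scene mat [([86.0, 222.0, 191.0, 316.0], 0.57)]
scene pot_centre [([89.0, 227.0, 118.0, 265.0], 0.89)]
scene can_centre [([314.0, 161.0, 340.0, 198.0], 0.75)]
scene offcut_centre [([300.0, 136.0, 340.0, 158.0], 0.9)]
scene oil_centre [([190.0, 200.0, 207.0, 233.0], 0.67)]
scene screwdriver [([338.0, 209.0, 387.0, 252.0], 0.7)]
scene mug [([337.0, 210.0, 384.0, 250.0], 0.65)]
scene reel [([192.0, 278.0, 247.0, 339.0], 0.8)]
[ 618. -248.] [176. 275.]
[ 613. -293.] [158. 282.]
[ 423. -238.] [144. 227.]
[ 420. -262.] [135. 230.]
blade comp [[147, 252, 29, 29, 511]]
```

```bash
python3 -c "
from h import *
print(r.finish_job())"
```

```text
the job is handed in; nothing more can be done
None
```

The job is handed in: the jar stands on the cork mat, the cover is pried open to about 1.65 rad, the knife lies flat on the mat beside the jar, and the bystanders showed no displacement in the final detections; I viewed 11 pictures, one over the limit of 10.

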